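Lift a cell out of a deep conditioning well with sprung tongs and set it on the scale

ROBOT

A 6-joint arm with a two-finger parallel gripper is mounted at the origin on the work surface. World frame = base frame: x ahead of the robot, y to its left, z up, the work surface at z = 0. Lengths are in mm, angles in degrees, forces in N, time in s.
With the tool pointing down it reaches from about 300 to 850 mm from the base axis. Payload 4.2 kg.
Tool frame: the origin (TCP) lies on the centre line of the jaws, within the pads' length; the fingertips stand 14 mm ahead of it and the grasp point (between the pads) lies 5 mm behind it (env.finger_overhang is the z of the fingertips in the tool frame, in mm); z points along the fingers, y is the line along which they close (so a half turn about z gives the same grasp; the last joint's range is limited). The gripper opens to 91 mm and grips with 3 to 60 N. Pads are 32 mm wide; open, the fingers measure 118 mm over their backs; the gripper's body (76 mm by 178 mm) begins 60 mm behind the grasp point.
Start: joints at [-1.146, 18.312, 89.639, -0, 72.044, -1.146], TCP at [575.015, 0, 227.976] pointing down, gripper open.
Joint ranges: [-177.97, 177.97], [-48.28, 115.42], [12.27, 149.76], [-77.06, 257.06], [2.81, 150.46], [-146.56, 146.56]. Speed limits (degrees/s): [147.25, 147.25, 180, 180, 180, 180].

INTERFACE

Orientations are given as [roll, pitch, yaw] about the fixed x, y, z axes, in that order (R = Rz(yaw) Ry(pitch) Rx(roll)).
In Python, from workcell import sensors, viewer, env gives the robot as it stands. The module is installed in compiled form; this text tells all that it offers.
- The arm moves only by the tool step_arm, never from a script. Its argument "plan" is one flat list of numbers, 6 for each row, row after row: the shift along the tool's x, y, z in cm, then the turn, a rotation vector about the tool's x, y, z in rad. In form: [x, y, z, wx, wy, wz, x, y, z, wx, wy, wz, ...]. A call has 1 to 5 rows; each row shifts and turns the commanded pose from where the row before left it, along the tool's axes as they then stand; what a row does not reach is not made up. A row lasts 1/12 s, in which the tool goes at most 41.7 mm and 7.16 degrees, less where a joint would pass 70% of its speed; a pose out of reach is approached as far as the arm can. A call is refused whole if a number of a shift passes 4.17 or a number of a turn 0.125, either way. A call with a gripper value outside its range is refused whole. "hand" is the finger opening in cm, from 0 to 9.12, set as the call begins (left out, the last holds). The fingers move at their own pace and stop on an object; "newtons" is the grip in N (left out, the last holds). Time passes only in rows, so rows that do not move let the fingers close. It gives the time, the measured TCP pose, the force, the opening and the grip force at its end, in the units of the state.
- sensors.state(): the state, without advancing time (a new reading comes with each control period).
- viewer.grab_frame(name): name is "scene" or "side" or "wrist"; returns a dict with "img" (480x640x3 uint8, red, green, blue), "fx", "fy", "cx", "cy" (pixels), "position" and "attitude" of the camera in the world. Camera axes: x right, y down, z forward; pixel columns grow to the right and rows downward; lengths in mm; the calibration is good to about 2 mm. A picture is of the moment at which its call begins. There is no depth.
- env.job_done(): hands the job in; it is judged then, once.
Trained networks look in a picture, given as the dict that the camera call returned (one of the last four; its "shot" number tells which), for a name from the list of things; names that differ only in an ending like _2 or _b are one class to them, and where a whole thing is asked for, a point or a joint stands for the part that bears it (a point fixed in the world has none). Each returns a list of dicts, best first, with "score" (0 to 1); they miss things now and then, are a little off and sometimes report something else, mostly with a low value. They report only what shows in the picture. A call takes as long as a camera call. They do not tell look-alikes from the thing itself.
- viewer.boxes_of(name, picture): "location" ([column, row] in pixels, amid what is visible of it).
- viewer.pinpoint(name, picture): "location" ([column, row] in pixels: a listed point, or the origin of a listed thing).
The state is a dict: "time_s": time; "qpos": joint angles; "qvel": joint speeds; "effort": joint torques, N m; "ee_pos": TCP position; "ee_rot": TCP orientation; "force": force on the tool from outside, world axes, zero at the start; "torque": the same for the moment, N m; "gripper_width": finger opening in mm; "gripper_force": force on a finger pad.
Only numpy, scipy, OpenCV 4.12 (cv2) and the standard library are available. Lean on these libraries where they do the work, as an engineer would, in place of code of your own. Each camera call takes 0.05 s, during which the arm holds its last target. There are 200 camera calls.

TASK

Take the sprung tongs from the desk holder, reach into the deep well of the conditioning block, squeeze them on the battery cell and draw it out. Set the cell down gently, standing upright on the pan of the bench scale, then stand the tongs back in their holder. Handle the cell only with the tongs, and leave the two well stoppers, the mug, the camera and the spray can where they are.

Things in the scene. Friction and masses are not known exactly. Their poses are not given: they have to be found in the camera images.
- block: Cell conditioning block, fixed: white housing (x -105 to 51, y -71 to 94 mm) round an aluminium insert, flat top 112 mm above the table; a lower control box (68 mm high) from x -105 to -51 mm. Origin on the table under the middle well, z up. A probe (18 mm dia.) stands at x 0, y 81 mm, reaching 60 mm above the top. One well holds the cell, two hold stoppers; which is which varies.
- wells (a point): Mouth of the middle well, on the block's flat top; axes as the block's. Wells stand at y -46, 0 and 46 mm. Each is a round bore, 26 mm dia., 100 mm deep, crossed by a slot for the tongs that runs along x: 15 mm wide, 60 mm long (x -30 to 30 mm), as deep as the bore.
- cell: Cylindrical battery cell, 21 mm diameter, 70 mm long, about 70 g, grey wrap, pale ring and steel button on top, standing loose in one of the wells with its top 30 mm below the rim. Origin at the centre of its lower end, z along its axis upward.
- tongs: Black sprung tongs, 150 mm long, 80 g, upright in the holder, tips down. Origin midway between the tips, z up, closing along y. A head (16 x 20 x 16 mm, z 134 to 150) joins two hinged arms that move alike, each with a flat finger rest and, at the tip, a rubber jaw 10 mm wide (x), 5 mm thick (y), 28 mm tall. The jaws' gap is 42 mm when let go (52 mm over the outsides), 21 mm on the cell.
- tongs_rest (a point): Point to squeeze, between the middles of the two finger rests, 105 mm above the tips, 45 mm below the top; axes as the tongs'. Rests are 18 mm wide (x), from 30 mm below this point to 15 mm above. Width over them (y): 42 mm sprung open, 36 mm with jaws parallel on the cell; each 1 mm less narrows the jaws' gap 3 mm. Push back 3 N open, 7 N at 36 mm. At 40 mm they are carried, gap still 32 mm.
- tongs_l (a joint): Squeeze of the tongs, the angle of one arm: 0 rad fully sprung open, about 0.075 rad when the jaws hold the cell, 0.125 rad at the stop.
- holder: Grey weighted desk holder, fixed, 60 mm high, x -40 to 70, y -48 to 48 mm. Origin on the table under the middle of its tong pocket, z up. The pocket is 18 mm (x) by 62 mm (y), open on top, floor 8 mm above the table; the tongs stand in it on their tips, closing along y. Two driver handles (17 mm dia.) stand in the holder at x 53, y -24 and 24 mm, reaching z 108 mm.
- scale: White bench scale, fixed to the table, 190 (x) x 150 (y) x 38 mm, a display along its -x edge, a round steel pan on top. Origin on the table under the middle of its case, z up.
- pan (a point): Centre of the top of the scale's round pan: 120 mm diameter, flat, 48 mm above the table.
- stopper_a: Black stopper closing a well: flange 66 (x) x 36 (y) x 6 mm resting on the rim, knob of 18 mm diameter above it to 24 mm over the rim, plug below. Loose, 60 g. Origin at the centre of the flange's underside.
- stopper_b: A second stopper just like the first.
- mug: White ceramic mug, 80 mm diameter, 95 mm high, handle at its +y side, loose. Origin at the centre of its foot.
- camera: Black camera module, box 50 (x) x 66 (y) x 62 mm with a lens of 44 mm diameter sticking out 22 mm at +x, loose. Origin at the centre of its underside.
- can: Tall white spray can, 52 mm diameter, with a narrower black cap, 190 mm high, loose, standing between the robot and the work. Origin at the centre of its foot.
Mind the look-alikes: they are no part of the job. Leave any yellow look-alike of the block alone.

How it is judged:
By the outcome, as a careful person would: the job done as asked, in the order asked, and still so for the second after the job is handed in, with the robot touching nothing.
It also fails if it takes over 69 s, if anything falls off the work surface, if the arm or the gripper's body presses on something with over 40 N, if the wrist force passes 120 N, or if a joint passes its speed limit or range.

## Working session

There is one attempt and no reset: what is moved stays moved. The work goes in short steps, Python scripts to look and compute and a tool call to move; the robot and the scene stay as the last step left them, time stands still between calls to the robot, and variables do not carry over. Pictures are saved under pics/ and viewed, at most 10 in all, crops included, and the job is handed in when it is done.

Besides the shell and the picture viewer there is one more tool, called after "Emit:" as name(argument=value, ...) on one line, values as JSON. step_arm: Moves the arm, as the interface text tells. Its arguments: {"type":"object","properties":{"plan":{"type":"array","items":{"type":"number"}},"hand":{"type":"number"},"newtons":{"type":"number"}},"required":["plan"]}

```bash
mkdir -p pics; cat > h.py <<'E'
import numpy as np, cv2
from workcell import sensors, viewer, env
from scipy.spatial.transform import Rotation as R
def cam(f):
    a=np.array(f["attitude"],float)
    M=a if a.shape==(3,3) else R.from_euler('xyz',a,degrees=True).as_matrix()
    return M,np.array(f["position"],float)
def toz(f,uv,z):
    M,p=cam(f); d=M@np.array([(uv[0]-f["cx"])/f["fx"],(uv[1]-f["cy"])/f["fy"],1]); return p+d*(z-p[2])/d[2]
def proj(f,P):
    M,p=cam(f); c=M.T@(np.array(P,float)-p); return np.array([f["fx"]*c[0]/c[2]+f["cx"],f["fy"]*c[1]/c[2]+f["cy"]])
def tri(obs):
    A=np.zeros((3,3));b=np.zeros(3)
    for f,uv in obs:
        M,p=cam(f); d=M@np.array([(uv[0]-f["cx"])/f["fx"],(uv[1]-f["cy"])/f["fy"],1]); d/=np.linalg.norm(d)
        Q=np.eye(3)-np.outer(d,d);A+=Q;b+=Q@p
    return np.linalg.solve(A,b)
def save(f,n): cv2.imwrite(f"pics/{n}.png",cv2.cvtColor(f["img"],cv2.COLOR_RGB2BGR))
E
python3 - <<'E'
from h import *
print(env.finger_overhang)
F={}
for c in("scene","side","wrist"):
    f=viewer.grab_frame(c);save(f,c+"0");F[c]=f
    print(c,f["position"],f["attitude"],f["fx"],f["cx"],f["cy"])
Z=dict(block=0,wells=112,cell=None,tongs=8,tongs_rest=113,holder=0,scale=0,pan=48,stopper_a=112,mug=0,camera=0,can=0)
for n in Z:
  for c in F:
    for d in viewer.pinpoint(n,F[c])[:3]:
        u=d["location"];print(n,c,np.round(u),round(d["score"],2),None if Z[n] is None else np.round(toz(F[c],u,Z[n]))[:2])
print(sensors.state())
E
```

```text
14.0
scene [902.91336603 568.23552552 901.32564461] [-138.51812565    1.07912219  143.38781386] 467.30359910888694 321.35544951268923 248.2428395110607
side [379.03934707 901.42373257 880.46256701] [-130.20620718    1.32571708 -174.3453608 ] 555.1708855421699 311.21721838866824 232.24940536884995
wrist [574.69164028  72.50500971 384.47792214] [1.65089791e+02 1.23228532e-01 9.89637575e-03] 367.0920765661854 319.83481510954124 243.29187879282077
block scene [414. 372.] 0.73 [495. 311.]
block scene [490. 305.] 0.55 [237. 295.]
block side [291. 388.] 0.73 [495. 312.]
block side [431. 389.] 0.69 [239. 293.]
wells scene [422. 346.] 0.92 [494. 314.]
wells scene [501. 277.] 0.66 [244. 297.]
wells side [294. 348.] 0.71 [486. 308.]
wells side [440. 349.] 0.69 [236. 289.]
cell wrist [316. 249.] 0.63 None
tongs scene [334. 424.] 0.16 [695. 300.]
tongs side [278. 265.] 0.96 [564.  -3.]
tongs wrist [322. 219.] 0.91 [576.  -2.]
tongs_rest scene [291. 262.] 0.73 [577.  -7.]
tongs_rest side [272. 230.] 0.86 [572.  -1.]
tongs_rest side [351. 296.] 0.62 [394. 178.]
tongs_rest wrist [316. 250.] 0.69 [57
[... 859 characters left out ...]
0.] 0.56 [389.  68.]
{'time_s': 1.95, 'qpos': array([-1.14772424e+00,  1.83123399e+01,  8.96372061e+01, -9.27062712e-05,
        7.20441267e+01, -1.14322843e+00]), 'qvel': array([-0.00528268,  0.11338379,  0.05958965, -0.07197746,  0.03336712,
        0.03659595]), 'effort': array([-1.03228747e-03, -4.12351549e+01, -2.32229519e+01,  7.25993654e-02,
        3.77309381e-02,  4.25808615e-07]), 'ee_pos': array([ 5.75030025e+02, -1.84809443e-02,  2.27983690e+02]), 'ee_rot': array([1.79993676e+02, 2.14417333e-04, 8.99955328e+01]), 'force': array([0.11885294, 1.09718092, 0.50491332]), 'torque': array([-0.0220393 , -0.0523304 , -0.02586789]), 'gripper_force': 0.0, 'gripper_width': 91.19292339648395}
```

View images.

View pics/scene0.png

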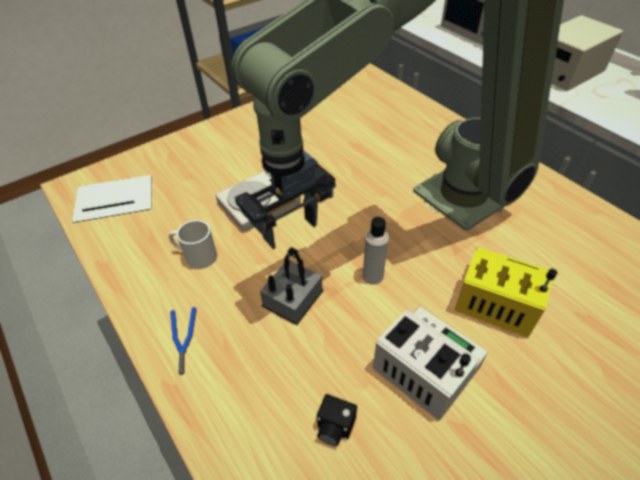

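View pics/wrist0.png

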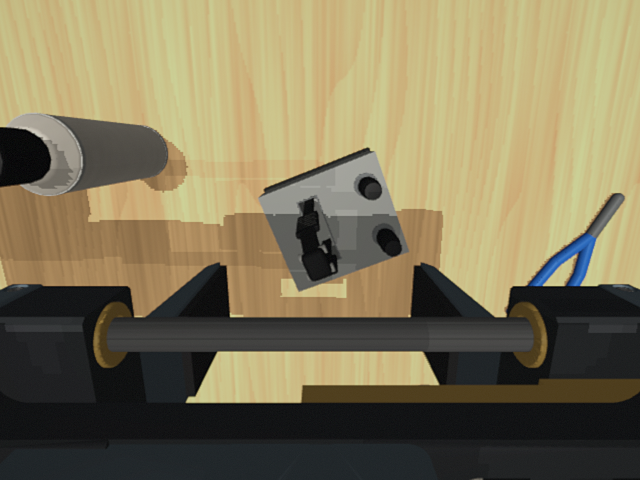

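View pics/side0.png

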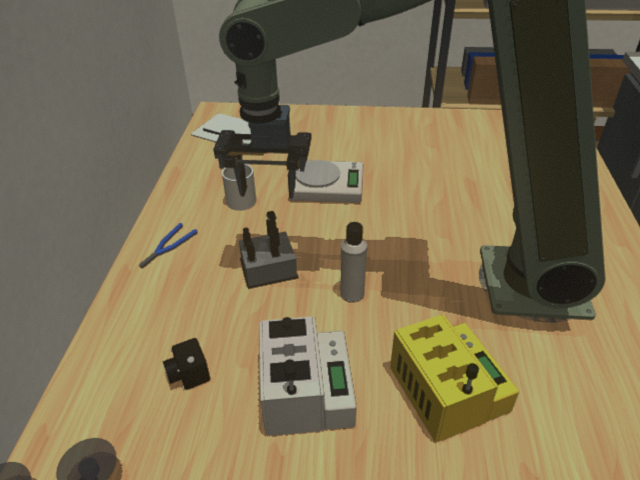

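The middle well of the white block (scene ~(422,346), side ~(290,348)) is open and the other two carry stoppers. The tongs stand in the holder, with its top corners in the wrist view at (260,196), (373,149), (408,250) and (300,291). Next I fit the yaws.

```bash
cat > fit.py <<'E'
from h import *
from scipy.optimize import least_squares
def fit(obs,x0):  # obs: (frame, local xyz, uv) ; pose x,y,yaw
    def r(p):
        c,s=np.cos(p[2]),np.sin(p[2])
        return np.concatenate([proj(f,[p[0]+c*q[0]-s*q[1],p[1]+s*q[0]+c*q[1],q[2]])-u for f,q,u in obs])
    o=least_squares(r,x0,loss='soft_l1'); return o.x[:2].round(1),round(np.degrees(o.x[2]),2),o.fun.reshape(-1,2).round(1).tolist()
E
python3 - <<'E'
from fit import *
W=dict(position=[574.69,72.505,384.478],attitude=[165.0898,.1232,.0099],fx=367.09,fy=367.09,cx=319.83,cy=243.29)
S=dict(position=[902.913,568.236,901.326],attitude=[-138.518,1.0791,143.3878],fx=467.30,fy=467.3,cx=321.36,cy=248.24)
D=dict(position=[379.039,901.424,880.463],attitude=[-130.2062,1.3257,-174.3454],fx=555.17,fy=555.17,cx=311.217,cy=232.249)
print(fit([(W,(-40,48,60),(260,196)),(W,(70,48,60),(373,149)),(W,(70,-48,60),(408,250)),(W,(-40,-48,60),(300,291))],[571,-3,.33]))
q=lambda f,y,u:(f,(0,y,112),u)
print(fit([q(S,-46,(401,331)),q(S,46,(439,360)),q(S,0,(422,346)),q(D,-46,(286,328)),q(D,46,(291,371)),q(D,0,(290,348))],[495,311,.19]))
print(fit([(S,(0,0,0),(256,202)),(D,(0,0,0),(325,185)),(S,(30,0,48),(245,194)),(D,(30,0,48),(315,169))],[484,-335,0]))
print(tri([(S,(291,262)),(D,(272,230)),(W,(316,250))]))
E
```

```text
(array([573.5,  -1. ]), np.float64(21.75), [[-2.8, 0.7], [1.4, 0.2], [1.5, -0.6], [-1.1, -0.2]])
(array([494.7, 310.3]), np.float64(11.66), [[-0.2, -0.1], [2.6, -0.9], [-1.3, -1.3], [0.6, 0.3], [-0.5, 0.2], [-1.5, 0.9]])
(array([ 482.8, -335.1]), np.float64(-0.58), [[0.3, -0.2], [0.5, -0.0], [-0.4, -0.6], [-0.8, 0.8]])
[572.79448631  -8.69736313 108.25037424]
```

Emit:
step_arm(plan=[0, 0, 0, 0, 0, 0.122, 0, 0, 0, 0, 0, 0.122, 0, 0, 0, 0, 0, 0.122, 0, 0, 0, 0, 0, 0.122, 0, 0, 0, 0, 0, 0.122])

```text
time_s: 2.37
ee_pos: [575.0, 0.0, 228.0]
ee_rot: [180.0, -0.0, 54.7]
force: [0.5, 0.6, 0.1]
gripper_width: 91.4
gripper_force: 0.0
```

Emit:
step_arm(plan=[0, 0, 0, 0, 0, 0.122, 0, 0, 0, 0, 0, 0.122, 0, 0, 0, 0, 0, 0.122, 0, 0, 0, 0, 0, 0.122, 0, 0, 0, 0, 0, 0.122])

```text
time_s: 2.78
ee_pos: [575.0, -0.0, 228.0]
ee_rot: [-180.0, -0.0, 19.8]
force: [0.5, 1.2, 0.1]
gripper_width: 90.9
gripper_force: 0.0
```

```bash
python3 - <<'E'
from h import *
f=viewer.grab_frame("wrist");save(f,"w1");np.save("w1.npy",f,allow_pickle=True)
print(f["position"],f["attitude"])
for n,z in(("holder",0),("tongs_rest",113),("tongs",8)):
    for d in viewer.pinpoint(n,f)[:2]: print(n,np.round(d["location"],1),d["score"],toz(f,d["location"],z))
s=sensors.state();print(s["time_s"],s["ee_pos"],s["ee_rot"])
E
```

```text
[643.19653901  24.44285947 385.24420278] [ 1.65038567e+02  4.32257703e-02 -7.02371639e+01]
holder [321.4 218.5] 0.89 [572.54760496  -2.40633502   0.        ]
holder [580.1 177.9] 0.44 [ 703.48446826 -240.19890348    0.        ]
2.9833 [ 5.75012206e+02 -7.48213922e-04  2.27981967e+02] [ 1.79999154e+02 -2.88027042e-03  2.02718563e+01]
```

View pics/w1.png

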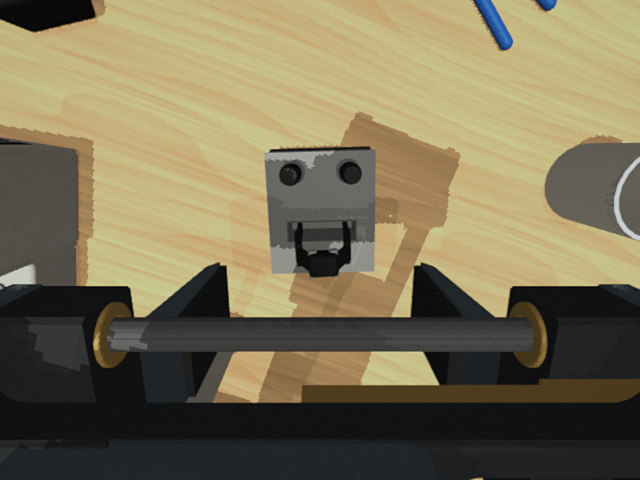

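The holder's top corners are at (266,152), (375,149), (374,272) and (272,274), the driver tops at (290,174) and (349,173), and the tongs' head is near (323,263).

```bash
python3 - <<'E'
from fit import *
f=np.load("w1.npy",allow_pickle=True).item()
print(fit([(f,(70,48,60),(266,152)),(f,(70,-48,60),(375,149)),(f,(-40,-48,60),(374,271.5)),(f,(-40,48,60),(272,273)),(f,(53,24,108),(290,174)),(f,(53,-24,108),(349,173))],[573,-2,.35]))
print(toz(f,(323,263),158),[proj(f,[573,-2,158])])
E
```

```text
(array([574. ,  -2.2]), np.float64(21.11), [[-1.6, -0.4], [1.1, -0.1], [0.2, -1.2], [-0.3, -0.5], [-1.5, 1.4], [4.0, 0.9]])
[574.20506129  -2.34930452 158.        ] [array([321.86530082, 264.48629378])]
```

Emit:
step_arm(plan=[-0.17, 0.18, 3, 0, 0, -0.009, 0, 0, 4, 0, 0, 0, 0, 0, 3, 0, 0, 0, 0, 0, 2, 0, 0, 0, 0, 0, 0, 0, 0, 0], newtons=25)

```text
time_s: 3.4
ee_pos: [570.7, -2.2, 103.4]
ee_rot: [-179.8, 0.5, 20.7]
force: [-0.0, 0.1, 0.0]
gripper_width: 91.0
gripper_force: 0.0
```

Emit:
step_arm(plan=[0, 0, 0, 0, 0, 0, 0, 0, 0, 0, 0, 0, 0, 0, 0, 0, 0, 0, 0, 0, 0, 0, 0, 0, 0, 0, 0, 0, 0, 0], hand=4.0, newtons=25)

```text
time_s: 3.82
ee_pos: [574.8, -2.3, 109.4]
ee_rot: [179.9, -0.1, 20.6]
force: [0.3, -0.5, -0.4]
gripper_width: 60.7
gripper_force: 0.0
```

Emit:
step_arm(plan=[0, 0, 0, 0, 0, 0, 0, 0, 0, 0, 0, 0, 0, 0, 0, 0, 0, 0, 0, 0, 0, 0, 0, 0, 0, 0, 0, 0, 0, 0])

```text
time_s: 4.23
ee_pos: [574.2, -2.3, 108.2]
ee_rot: [180.0, -0.0, 20.6]
force: [0.4, -0.1, 2.0]
gripper_width: 40.1
gripper_force: 5.7
```

Emit:
step_arm(plan=[0, 0, -0.5, 0, 0, 0, 0, 0, -1.5, 0, 0, 0, 0, 0, -2.5, 0, 0, 0, 0, 0, -2.5, 0, 0, 0, 0, 0, -2.5, 0, 0, 0])

```text
time_s: 4.65
ee_pos: [573.6, -2.2, 203.8]
ee_rot: [-180.0, 0.1, 20.6]
force: [0.3, 0.6, -0.0]
gripper_width: 40.0
gripper_force: 3.8
```

Emit:
step_arm(plan=[0, 0, -2.5, 0, 0, 0, 0, 0, -2, 0, 0, 0, 0, 0, -1, 0, 0, 0, 0, 0, 0, 0, 0, 0, 0, 0, 0, 0, 0, 0])

```text
time_s: 5.07
ee_pos: [573.7, -2.2, 257.4]
ee_rot: [-180.0, 0.0, 20.6]
force: [-0.1, 0.5, -1.1]
gripper_width: 40.3
gripper_force: 3.8
```

```bash
python3 - <<'E'
from h import *
f=viewer.grab_frame("wrist");save(f,"w2");np.save("w2.npy",f,allow_pickle=True)
s=sensors.state();print(s["time_s"],s["ee_pos"],s["ee_rot"],s["gripper_width"],s["gripper_force"])
Rt=R.from_euler('xyz',s["ee_rot"],degrees=True).as_matrix()
for l in(-5,0,100): print(proj(f,s["ee_pos"]+Rt@[0,0,l]))
for n in("tongs_rest","tongs"):
    for d in viewer.pinpoint(n,f)[:2]: print(n,np.round(d["location"],1),d["score"])
E
```

```text
5.1167 [573.23759299  -2.26218242 256.516455  ] [-1.79941540e+02  1.39685075e-01  2.06136414e+01] 40.08506778329637 3.7641940265893936
[319.62774418 311.13056132]
[319.63356634 306.47818222]
[319.70596288 248.62746897]
tongs_rest [319.9 209. ] 0.64
```

View pics/w2.png

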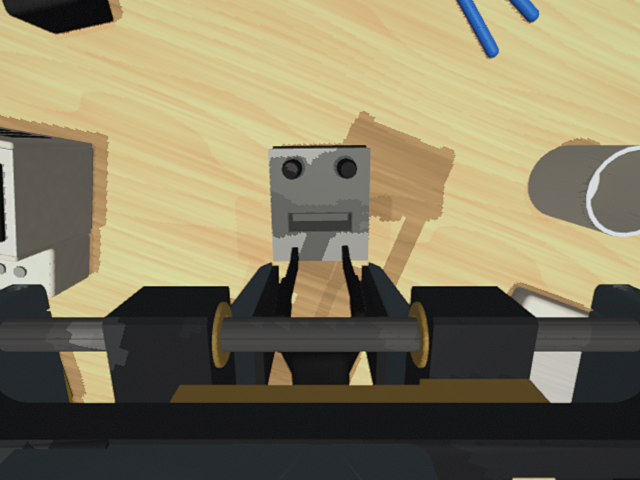

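The tongs hang in the grip with jaw tips near (295,247) and (346,247). I zoom in to measure their x offset.

```bash
python3 - <<'E'
from h import *
f=np.load("w2.npy",allow_pickle=True).item()
p=np.array([573.24,-2.26,256.5]);Rt=R.from_euler('xyz',[-179.94,.14,20.61],degrees=True).as_matrix()
im=cv2.cvtColor(f["img"],cv2.COLOR_RGB2BGR)[225:305,270:370]
im=cv2.resize(im,None,fx=7,fy=7,interpolation=cv2.INTER_CUBIC)
im=cv2.convertScaleAbs(im,alpha=1.6,beta=20)
for x in(-5,0,5):
  for y in(-21,-16,16,21):
    u=proj(f,p+Rt@[x,y,100]);print(x,y,u.round(1))
    cv2.circle(im,tuple(int(v) for v in (u-[270,225]+.5)*7),3,(0,0,255),-1)
cv2.imwrite("pics/z2.png",im)
E
```

```text
-5 -21 [291.1 255.2]
-5 -16 [297.9 255.2]
-5 16 [341.5 255.2]
-5 21 [348.3 255.2]
0 -21 [291.  248.6]
0 -16 [297.8 248.6]
0 16 [341.6 248.6]
0 21 [348.4 248.6]
5 -21 [290.8 242. ]
5 -16 [297.7 242. ]
5 16 [341.7 242. ]
5 21 [348.6 242. ]
```

View pics/z2.png

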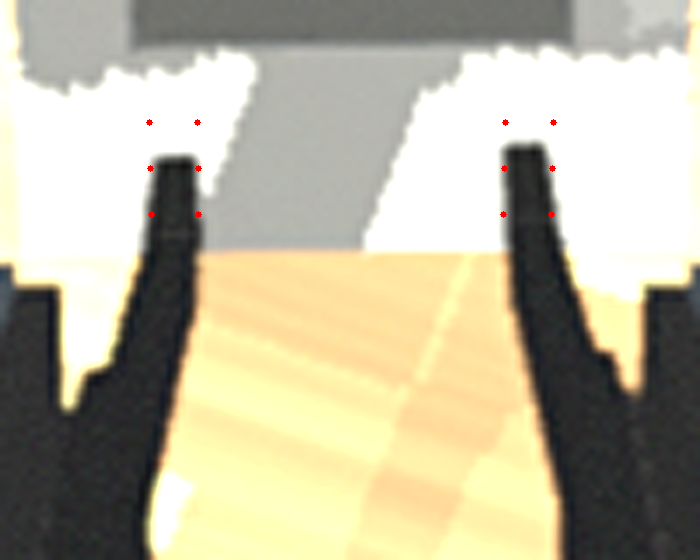

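The tips sit about 3 mm towards the tool's -x side, with a 0–2° turn. I'll carry them to above the middle well, turn, then correct against the slot.

Emit:
step_arm(plan=[0, -0.6, -0.5, 0, 0, 0, 0.2, -1.6, -0.5, 0, 0, 0, 0.4, -2.4, -0.3, 0, 0, 0, 0.4, -3, 0, 0, 0, 0, 0.4, -3, 0, 0, 0, 0])

```text
time_s: 5.63
ee_pos: [549.3, 102.9, 270.7]
ee_rot: [-180.0, 0.0, 20.5]
force: [0.2, 0.1, -1.8]
gripper_width: 39.9
gripper_force: 3.8
```

Emit:
step_arm(plan=[0.4, -3, 0, 0, 0, 0, 0.4, -3, 0, 0, 0, 0, 0.4, -3, 0, 0, 0, 0, 0.4, -3, 0, 0, 0, 0, 0.4, -3, 0, 0, 0, 0])

```text
time_s: 6.05
ee_pos: [514.7, 251.0, 270.5]
ee_rot: [-180.0, 0.1, 20.6]
force: [0.3, 0.5, -0.4]
gripper_width: 40.0
gripper_force: 3.8
```

Emit:
step_arm(plan=[0.26, -2.8, 0, 0, 0, -0.06, 0, -2, 0, 0, 0, -0.11, 0, -1.2, 0, 0, 0, -0.12, 0, -0.7, 0, 0, 0, -0.12, 0, 0, 0, 0, 0, -0.12])

```text
time_s: 6.47
ee_pos: [488.3, 312.3, 270.3]
ee_rot: [-179.9, 0.1, 51.5]
force: [-0.7, 0.0, -0.7]
gripper_width: 40.1
gripper_force: 3.8
```

Emit:
step_arm(plan=[0, 0, 0, 0, 0, -0.12, 0, 0, 0, 0, 0, -0.12, 0, 0, 0, 0, 0, -0.12, 0, 0, 0, 0, 0, -0.12, 0, 0, 0, 0, 0, -0.12])

```text
time_s: 6.88
ee_pos: [489.3, 310.8, 270.4]
ee_rot: [-179.9, 0.0, 85.7]
force: [0.0, -0.2, -0.3]
gripper_width: 40.0
gripper_force: 3.8
```

Emit:
step_arm(plan=[0, 0, 0, 0, 0, -0.12, 0, 0, 0, 0, 0, -0.1, 0, 0, 0, 0, 0, -0.06, 0, 0, 0, 0, 0, 0, 0, 0, 0, 0, 0, 0])

```text
time_s: 7.3
ee_pos: [489.5, 310.8, 270.6]
ee_rot: [-180.0, 0.0, 101.3]
force: [0.1, 0.5, -0.5]
gripper_width: 40.0
gripper_force: 3.8
```

```bash
python3 - <<'E'
from h import *
f=viewer.grab_frame("wrist");save(f,"w3");np.save("w3.npy",f,allow_pickle=True)
s=sensors.state();print(s["ee_pos"],s["ee_rot"])
for n in("wells","cell","stopper_a"):
    for d in viewer.pinpoint(n,f)[:3]: print(n,np.round(d["location"],1),d["score"],toz(f,d["location"],112))
E
```

```text
[489.56693598 310.7379643  270.67195365] [-1.79964448e+02  1.25637851e-02  1.01323769e+02]
wells [ 28.7 192.6] 0.86 [237.09875267 294.31149532 112.        ]
wells [324.8 227.6] 0.63 [492.82052209 314.21458566 112.        ]
cell [324.8 207. ] 0.71 [489.16658111 332.13122353 112.        ]
stopper_a [328.7 277.6] 0.78 [505.64647496 269.14368673 112.        ]
stopper_a [327.7 175.7] 0.69 [486.22723901 358.86031846 112.        ]
stopper_a [477.9 251.2] 0.63 [631.47800978 319.99026    112.        ]
```

View pics/w3.png

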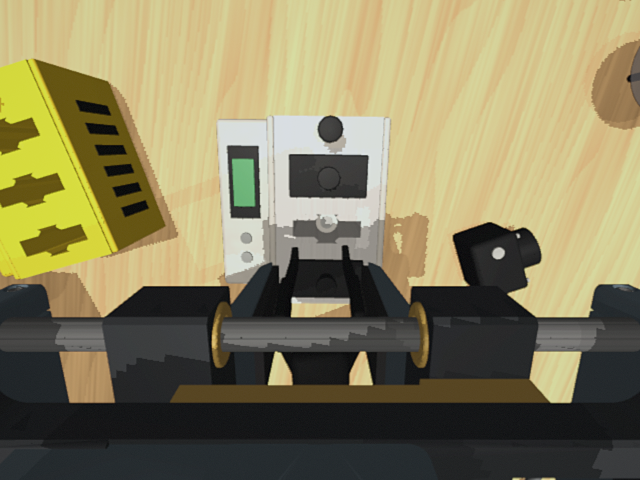

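The slot of the middle well spans about columns 293–360 and rows 220–241. The stoppers are at (328,176) and (326,278), with jaw tips near (294,248) and (346,248). I'll measure the edges numerically.

```bash
python3 - <<'E'
from h import *
f=np.load("w3.npy",allow_pickle=True).item()
g=cv2.cvtColor(f["img"],cv2.COLOR_RGB2GRAY).astype(int)
m=(g[140:212,275:385]<75).astype(np.uint8)
n,l,st,c=cv2.connectedComponentsWithStats(m); k=1+st[1:,4].argmax()
r=cv2.minAreaRect(np.argwhere(l==k)[:,::-1].astype(np.float32)); print("flange",np.array(r[0])+[275,140],r[1:])
for v in range(216,262,2): print(v,' '.join(f"{x:3d}" for x in g[v,284:372:2]))
E
```

```text
flange [328. 176.] ((42.0, 78.0), 90.0)
216 214 214 215 214 215 215 216 215 214 212 215 216 215 213 213 216 218 162 208 217 210 196 210 217 222 221 181 214 213 213 213 214 210 214 213 214 210 220 220 220 220 220 219 211
218 214 214 214 214 216 218 212 216 219 216 218 219 212 213 216 219 194 157 203 165 175 199 196 194 212 222 199 213 215 215 213 214 211 214 213 215 211 221 221 220 220 220 215 211
220 214 214 214 215 198 153 128 121 127 125 150 164 125 133 136 127 139 160 146 131 127 182 195 193 207 221 211 142 210 210 209 210 207 209 210 211 214 216 213 222 220 220 220 214
222 214 214 213 215 188  72  76  89  87  86  84  85  87  86  85  84 146 160 144 131 135 199 195 192 196 215 225  91  81  80  80  85  85  84  84  81  86  90 104 224 220 220 220 214
224 215 216 215 216 190  75  84  91  90  88  88  89  90  89  88  86 142 160 151 130 128 131 128 168 145 155 150  86  89  88  88  90  89  89  88  87  84  89 132 225 222 222 222 206
226 152 150 154 210 182  77  87  90  89  88  89  89  91  89  88  87 111 161 160 137 127 127 129 132 157 161 126  89  90  89  89  89  89  89  88  88  85  82 127 
[... 2379 characters left out ...]
  15  18  10  80 150 151 149 150 150 147 147 151 148 148 147 148 146 147 148 149 145 145 147 148 151  59  15  17  19 137 150 143 145 149 146 145 145 145 145 146
256 148 148 151 108  12  17  14  76 152 151 149 151 150 148 149 152 148 149 148 149 146 148 148 150 146 146 148 148 151  61  18  21  23 139 150 143 145 148 146 145 145 146 145 146
258 148 148 150  84  17  22  17  54 146 146 145 145 145 143 144 146 145 146 144 145 141 146 144 146 141 145 147 147 150  61  11  14   2 128 149 147 149 153 150 148 145 145 146 145
260 148 149 152  38  10  16  12  11  15  13  12  12  11  11  12  12  21  19  19  22  19  20  20  21  19  31  32  32  32  18  16  13  13  20  32  42  42  44  42  74 148 145 146 146
```

```bash
python3 - <<'E'
from h import *
f=np.load("w3.npy",allow_pickle=True).item()
p=np.array([489.57,310.74,270.67]);Rt=R.from_euler('xyz',[-179.96,.013,101.32],degrees=True).as_matrix()
w=toz(f,(326.3,228.9),112); print(w, (Rt.T@(w-p)).round(1))
a,b=toz(f,(292.5,228.4),112),toz(f,(360.2,229.3),112);print(np.linalg.norm(a-b),np.degrees(np.arctan2(*(b-a)[[1,0]])))
c,d=toz(f,(326.3,220.7),112),toz(f,(326.3,236.8),112);print(np.linalg.norm(c-d))
# tip front edge in tool x for tips at 100 ahead
P=p+Rt@[0,0,100]
for u in((294.7,247.2),(344.8,245.4)): print((Rt.T@(toz(f,u,P[2])-p)).round(1))
E
```

```text
[494.35058425 313.32612322 112.        ] [  1.6   5.3 158.7]
59.657848074358355 10.564537826820352
14.526718417687569
[  1.2 -18.6 100. ]
[  2.5  17.8 100. ]
```

Emit:
step_arm(plan=[0.2, 0.25, 0.5, 0, 0, 0.02, 0.27, 0.3, 1.3, 0, 0, 0.029, 0, 0, 1.5, 0, 0, 0, 0, 0, 0.9, 0, 0, 0, 0, 0, 0, 0, 0, 0])

```text
time_s: 7.92
ee_pos: [493.3, 315.6, 226.3]
ee_rot: [-179.7, 0.1, 98.6]
force: [0.7, 0.4, -0.6]
gripper_width: 39.6
gripper_force: 3.8
```

Emit:
step_arm(plan=[0, 0, 0, 0, 0, 0, 0, 0, 0, 0, 0, 0])

```text
time_s: 8.08
ee_pos: [494.8, 316.5, 229.6]
ee_rot: [179.9, -0.0, 98.6]
force: [-0.2, 0.5, -1.2]
gripper_width: 39.9
gripper_force: 3.8
```

```bash
python3 - <<'E'
from h import *
f=viewer.grab_frame("wrist");save(f,"w4");np.save("w4.npy",f,allow_pickle=True)
s=sensors.state();print(s["ee_pos"],s["ee_rot"],s["time_s"])
im=cv2.cvtColor(f["img"],cv2.COLOR_RGB2BGR)[210:290,270:370]
im=cv2.resize(im,None,fx=7,fy=7,interpolation=cv2.INTER_CUBIC);im=cv2.convertScaleAbs(im,alpha=1.3,beta=10)
cv2.imwrite("pics/z4.png",im)
E
```

```text
[494.85346838 316.51826768 229.85779288] [ 1.79902929e+02 -3.56412593e-02  9.85805464e+01] 8.1333
```

View pics/z4.png

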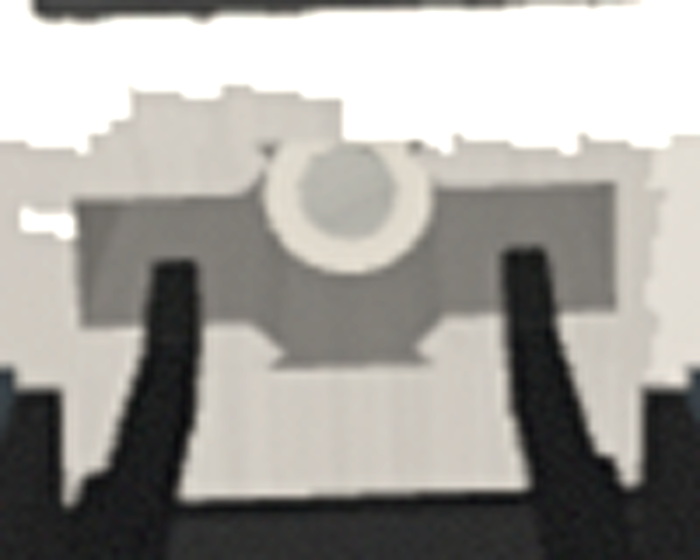

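```bash
python3 - <<'E'
from h import *
f=np.load("w4.npy",allow_pickle=True).item()
p=np.array([494.85,316.52,229.86]);Rt=R.from_euler('xyz',[179.9,-.036,98.58],degrees=True).as_matrix()
t=lambda x,y,z:print((Rt.T@(toz(f,(270+x/7-.5,210+y/7-.5),z)-p)).round(1))
t(346,255,112)
t(80,262,112);t(615,247,112)
for x,y in((174,260),(524,248)): t(x,y,129.7)
E
```

```text
[ -2.8  -1.1 117.9]
[ -3.6 -30.6 117.8]
[ -1.9  28.7 117.9]
[  1.5 -18.9 100.1]
[  2.8  17.4 100.2]
```

Slot centre (-2.8, -1.1) and tips centre (-2.9, -0.8) agree in the tool frame, so I descend gently.

Emit:
step_arm(plan=[0, -0.03, 0.4, 0, 0, 0, 0, 0, 0.6, 0, 0, 0, 0, 0, 0.6, 0, 0, 0, 0, 0, 0.6, 0, 0, 0, 0, 0, 0.4, 0, 0, 0])

```text
time_s: 8.55
ee_pos: [493.7, 316.0, 201.8]
ee_rot: [-179.9, 0.0, 98.6]
force: [0.4, -0.1, -1.0]
gripper_width: 40.2
gripper_force: 3.8
```

Emit:
step_arm(plan=[0, 0, 0.6, 0, 0, 0, 0, 0, 0.6, 0, 0, 0, 0, 0, 0.6, 0, 0, 0, 0, 0, 0.4, 0, 0, 0, 0, 0, 0.2, 0, 0, 0])

```text
time_s: 8.97
ee_pos: [493.8, 316.0, 178.0]
ee_rot: [-179.9, 0.0, 98.6]
force: [-0.2, 0.0, -0.6]
gripper_width: 40.4
gripper_force: 3.8
```

Emit:
step_arm(plan=[0, 0, 0.4, 0, 0, 0, 0, 0, 0.6, 0, 0, 0, 0, 0, 0.6, 0, 0, 0, 0, 0, 0.6, 0, 0, 0, 0, 0, 0.4, 0, 0, 0])

```text
time_s: 9.38
ee_pos: [493.8, 316.0, 152.0]
ee_rot: [-179.9, 0.0, 98.6]
force: [-0.8, -0.1, -1.2]
gripper_width: 40.3
gripper_force: 3.8
```

Emit:
step_arm(plan=[0, 0, 0.2, 0, 0, 0, 0, 0, 0, 0, 0, 0])

```text
time_s: 9.55
ee_pos: [493.8, 316.0, 150.3]
ee_rot: [-179.9, 0.0, 98.6]
force: [0.1, 0.2, -0.8]
gripper_width: 40.6
gripper_force: 3.8
```

Emit:
step_arm(plan=[0, 0, 0, 0, 0, 0, 0, 0, 0, 0, 0, 0, 0, 0, 0, 0, 0, 0, 0, 0, 0, 0, 0, 0, 0, 0, 0, 0, 0, 0], hand=3.3, newtons=25)

```text
time_s: 9.97
ee_pos: [494.1, 316.3, 151.1]
ee_rot: [180.0, -0.0, 98.6]
force: [-0.5, 0.8, -1.5]
gripper_width: 36.0
gripper_force: 25.0
```

Emit:
step_arm(plan=[0, 0, -0.3, 0, 0, 0, 0, 0, -0.7, 0, 0, 0, 0, 0, -1.2, 0, 0, 0, 0, 0, -1.5, 0, 0, 0, 0, 0, -1.5, 0, 0, 0])

```text
time_s: 10.38
ee_pos: [494.1, 316.2, 204.0]
ee_rot: [180.0, 0.0, 98.6]
force: [0.5, 0.3, -1.6]
gripper_width: 35.9
gripper_force: 25.0
```

Emit:
step_arm(plan=[0, 0, -1.5, 0, 0, 0, 0, 0, -1.5, 0, 0, 0, 0, 0, -1.5, 0, 0, 0, 0, 0, -1.5, 0, 0, 0, 0, 0, -1.5, 0, 0, 0])

```text
time_s: 10.8
ee_pos: [494.0, 316.2, 279.5]
ee_rot: [179.9, -0.0, 98.6]
force: [0.4, 0.6, -0.7]
gripper_width: 35.9
gripper_force: 25.0
```

Emit:
step_arm(plan=[0, 0, -1.5, 0, 0, 0, 0, 0, -1.2, 0, 0, 0, 0, 0, -0.6, 0, 0, 0, 0, 0, 0, 0, 0, 0, 0, 0, 0, 0, 0, 0])

```text
time_s: 11.22
ee_pos: [494.0, 316.2, 311.0]
ee_rot: [180.0, -0.0, 98.6]
force: [0.4, 0.8, -1.3]
gripper_width: 35.8
gripper_force: 25.0
```

```bash
python3 - <<'E'
from h import *
f=viewer.grab_frame("wrist");save(f,"w5");np.save("w5.npy",f,allow_pickle=True)
g=viewer.grab_frame("side");np.save("s5.npy",g,allow_pickle=True)
s=sensors.state();print(s["ee_pos"],s["ee_rot"],s["time_s"],s["gripper_width"])
u=proj(g,s["ee_pos"]-[0,0,110]).astype(int)
a=cv2.cvtColor(f["img"],cv2.COLOR_RGB2BGR)[140:300,220:420]; a=cv2.resize(a,(750,600))
b=cv2.cvtColor(g["img"],cv2.COLOR_RGB2BGR); print(u); b=b[max(u[1]-80,0):u[1]+80,u[0]-60:u[0]+60]; b=cv2.resize(b,(450,600))
im=np.hstack([a,b]); cv2.imwrite("pics/z5.png",cv2.resize(im,(800,400)))
E
```

```text
[493.66780391 315.97226961 310.01691182] [-1.79905882e+02  4.29167161e-02  9.85949887e+01] 11.3167 36.272604447419305
[285 317]
```

View pics/z5.png

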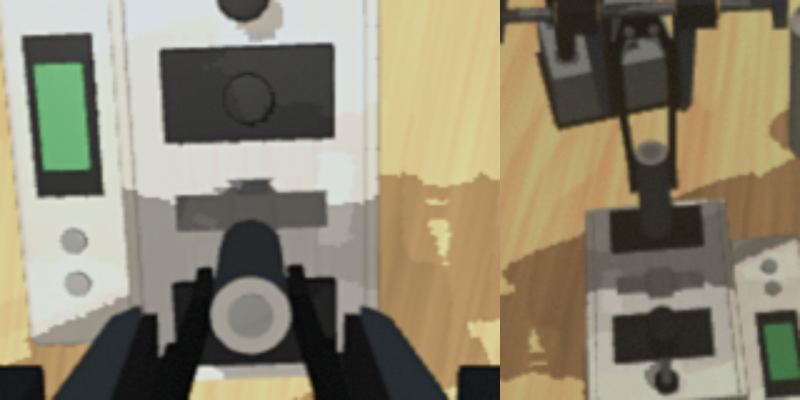

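The cell is held between the jaws and hangs upright, and both stoppers are still in place. I carry it to the pan.

Emit:
step_arm(plan=[-0.8, -0.1, 0, 0, 0, 0, -1.8, -0.2, 0, 0, 0, 0, -2.6, -0.3, 0, 0, 0, 0, -3, -0.37, 0, 0, 0, 0, -3, -0.37, 0, 0, 0, 0])

```text
time_s: 11.73
ee_pos: [497.0, 201.9, 310.1]
ee_rot: [-179.9, 0.0, 98.7]
force: [1.0, 0.1, -1.9]
gripper_width: 36.1
gripper_force: 25.0
```

Emit:
step_arm(plan=[-3, -0.37, 0, 0, 0, 0, -3, -0.37, 0, 0, 0, 0, -3, -0.37, 0, 0, 0, 0, -3, -0.37, 0, 0, 0, 0, -3, -0.37, 0, 0, 0, 0])

```text
time_s: 12.15
ee_pos: [500.9, 50.4, 310.4]
ee_rot: [-179.9, 0.0, 98.6]
force: [0.3, -0.0, -1.8]
gripper_width: 36.1
gripper_force: 25.0
```

Emit:
step_arm(plan=[-3, -0.37, 0, 0, 0, 0, -3, -0.37, 0, 0, 0, 0, -3, -0.37, 0, 0, 0, 0, -3, -0.37, 0, 0, 0, 0, -3, -0.37, 0, 0, 0, 0])

```text
time_s: 12.57
ee_pos: [504.9, -100.6, 310.5]
ee_rot: [-179.9, -0.0, 98.6]
force: [0.8, 0.2, -1.8]
gripper_width: 36.1
gripper_force: 25.0
```

Emit:
step_arm(plan=[-3, -0.37, 0, 0, 0, 0, -3, -0.37, 0, 0, 0, 0, -3, -0.37, 0, 0, 0, 0, -3, -0.37, 0, 0, 0, 0, -3, -0.37, 0, 0, 0, 0])

```text
time_s: 12.98
ee_pos: [508.9, -251.5, 310.3]
ee_rot: [-179.9, -0.0, 98.6]
force: [-0.4, 0.0, -1.9]
gripper_width: 36.1
gripper_force: 25.0
```

Emit:
step_arm(plan=[-3, -0.37, 0, 0, 0, 0, -2.4, -0.3, 0, 0, 0, 0, -1.6, -0.2, 0, 0, 0, 0, -0.8, -0.1, 0, 0, 0, 0, -0.35, 0, 0, 0, 0, 0])

```text
time_s: 13.4
ee_pos: [512.1, -332.6, 310.3]
ee_rot: [-180.0, -0.1, 98.5]
force: [-0.6, 0.5, -2.2]
gripper_width: 35.7
gripper_force: 25.0
```

Emit:
step_arm(plan=[0, 0, 0, 0, 0, 0, 0, 0, 0, 0, 0, 0])

```text
time_s: 13.57
ee_pos: [512.6, -330.7, 311.0]
ee_rot: [180.0, -0.1, 98.6]
force: [-0.1, 0.2, -1.8]
gripper_width: 36.0
gripper_force: 25.0
```

```bash
python3 - <<'E'
from h import *
f=viewer.grab_frame("wrist");save(f,"w6");np.save("w6.npy",f,allow_pickle=True)
s=sensors.state();print(s["ee_pos"],s["ee_rot"],s["time_s"],s["gripper_width"])
for d in viewer.pinpoint("pan",f)[:2]: print(d["location"],d["score"],toz(f,d["location"],48))
for c in("scene","side"):
    g=viewer.grab_frame(c);save(g,c+"6");np.save(c+"6.npy",g,allow_pickle=True)
    for n in("cell","pan"):
        for d in viewer.pinpoint(n,g)[:1]: print(c,n,d["location"],d["score"],proj(g,s["ee_pos"]-[0,3,138.5]),toz(g,d["location"],48))
E
```

```text
[ 512.59430835 -330.52260845  311.1367498 ] [ 1.79988375e+02 -4.04357795e-02  9.86647372e+01] 13.6167 35.86964594516332
[316.5, 203.9] 0.76 [ 507.26028519 -323.56302705   48.        ]
scene cell [236.0, 156.2] 0.51 [238.08517634 156.85536404] [ 449.15953561 -494.34655548   48.        ]
scene pan [248.8, 195.9] 0.9 [238.08517634 156.85536404] [ 508.87084503 -319.73712202   48.        ]
side cell [315.6, 127.4] 0.67 [313.25365066 129.0888342 ] [ 530.05912004 -561.36701557   48.        ]
side pan [315.8, 172.3] 0.83 [313.25365066 129.0888342 ] [ 507.46372646 -323.974339     48.        ]
```

Emit:
step_arm(plan=[0.3, -0.05, 0.5, 0, 0, 0, 0.5, -0.1, 1.5, 0, 0, 0, 0.25, -0.1, 2, 0, 0, 0, 0, 0, 2, 0, 0, 0, 0, 0, 2, 0, 0, 0])

```text
time_s: 14.38
ee_pos: [508.2, -321.3, 230.0]
ee_rot: [180.0, 0.0, 98.6]
force: [0.6, -0.5, -0.9]
gripper_width: 36.0
gripper_force: 25.0
```

Emit:
step_arm(plan=[0, 0, 1.5, 0, 0, 0, 0, 0, 1, 0, 0, 0, 0, 0, 0.6, 0, 0, 0, 0, 0, 0.3, 0, 0, 0, 0, 0, 0, 0, 0, 0])

```text
time_s: 14.8
ee_pos: [508.5, -321.8, 196.8]
ee_rot: [-180.0, -0.0, 98.6]
force: [0.5, 0.4, -0.1]
gripper_width: 36.0
gripper_force: 25.0
```

Emit:
step_arm(plan=[0, 0, 0.1, 0, 0, 0, 0, 0, 0.1, 0, 0, 0, 0, 0, 0.1, 0, 0, 0, 0, 0, 0, 0, 0, 0])

```text
time_s: 15.13
ee_pos: [508.6, -321.9, 194.3]
ee_rot: [180.0, 0.0, 98.6]
force: [1.6, 0.1, -1.8]
gripper_width: 35.6
gripper_force: 25.0
```

Emit:
step_arm(plan=[0, 0, 0.1, 0, 0, 0, 0, 0, 0.1, 0, 0, 0, 0, 0, 0.1, 0, 0, 0, 0, 0, 0.1, 0, 0, 0, 0, 0, 0, 0, 0, 0])

```text
time_s: 15.55
ee_pos: [508.4, -321.7, 189.7]
ee_rot: [-180.0, -0.0, 98.6]
force: [0.5, -0.1, -2.1]
gripper_width: 35.9
gripper_force: 25.0
```

Emit:
step_arm(plan=[0, 0, 0.05, 0, 0, 0, 0, 0, 0.05, 0, 0, 0, 0, 0, 0.05, 0, 0, 0, 0, 0, 0, 0, 0, 0])

```text
time_s: 15.88
ee_pos: [508.4, -321.8, 188.4]
ee_rot: [-180.0, -0.0, 98.6]
force: [0.3, 0.5, -1.8]
gripper_width: 35.6
gripper_force: 25.0
```

Emit:
step_arm(plan=[0, 0, 0.05, 0, 0, 0, 0, 0, 0, 0, 0, 0])

```text
time_s: 16.05
ee_pos: [508.5, -321.8, 187.9]
ee_rot: [-180.0, -0.0, 98.6]
force: [0.8, 0.6, -1.7]
gripper_width: 35.6
gripper_force: 25.0
```

Emit:
step_arm(plan=[0, 0, 0.05, 0, 0, 0, 0, 0, 0, 0, 0, 0])

```text
time_s: 16.22
ee_pos: [508.5, -321.8, 187.4]
ee_rot: [180.0, -0.0, 98.6]
force: [-0.1, -0.4, -2.2]
gripper_width: 35.8
gripper_force: 25.0
```

Emit:
step_arm(plan=[0, 0, 0.05, 0, 0, 0, 0, 0, 0, 0, 0, 0])

```text
time_s: 16.38
ee_pos: [508.5, -321.8, 187.0]
ee_rot: [180.0, 0.0, 98.6]
force: [0.0, 0.1, -0.9]
gripper_width: 35.8
gripper_force: 25.0
```

Emit:
step_arm(plan=[0, 0, 0.05, 0, 0, 0, 0, 0, 0, 0, 0, 0])

```text
time_s: 16.55
ee_pos: [508.6, -321.9, 186.9]
ee_rot: [180.0, 0.0, 98.6]
force: [-0.2, -0.1, 1.0]
gripper_width: 36.1
gripper_force: 25.0
```

Emit:
step_arm(plan=[0, 0, 0.05, 0, 0, 0, 0, 0, 0, 0, 0, 0])

```text
time_s: 16.72
ee_pos: [508.7, -321.9, 186.8]
ee_rot: [179.9, 0.0, 98.6]
force: [-0.3, 0.5, 4.4]
gripper_width: 35.9
gripper_force: 25.0
```

Contact is made, so I ease off slightly and open in small steps.

Emit:
step_arm(plan=[0, 0, -0.05, 0, 0, 0, 0, 0, 0, 0, 0, 0])

```text
time_s: 16.88
ee_pos: [508.6, -321.9, 186.8]
ee_rot: [180.0, 0.0, 98.6]
force: [-1.3, 0.2, 3.4]
gripper_width: 35.8
gripper_force: 25.0
```

Emit:
step_arm(plan=[0, 0, 0, 0, 0, 0, 0, 0, 0, 0, 0, 0], hand=3.7)

```text
time_s: 17.05
ee_pos: [508.4, -321.7, 185.9]
ee_rot: [-180.0, -0.0, 98.6]
force: [0.1, 0.4, -1.3]
gripper_width: 36.7
gripper_force: 5.3
```

Emit:
step_arm(plan=[0, 0, 0, 0, 0, 0, 0, 0, 0, 0, 0, 0], hand=3.85)

```text
time_s: 17.22
ee_pos: [508.3, -321.7, 186.0]
ee_rot: [-180.0, -0.0, 98.6]
force: [0.7, -0.0, -0.7]
gripper_width: 38.4
gripper_force: 4.4
```

Emit:
step_arm(plan=[0, 0, 0, 0, 0, 0, 0, 0, 0, 0, 0, 0, 0, 0, 0, 0, 0, 0], hand=4.0)

```text
time_s: 17.47
ee_pos: [508.5, -321.8, 186.4]
ee_rot: [-180.0, -0.0, 98.6]
force: [-0.1, 0.8, -0.9]
gripper_width: 39.7
gripper_force: 3.8
```

```bash
python3 - <<'E'
from h import *
f=viewer.grab_frame("wrist");np.save("w7.npy",f,allow_pickle=True)
s=sensors.state();print(s["ee_pos"],s["ee_rot"],s["time_s"],s["gripper_width"])
a=cv2.cvtColor(f["img"],cv2.COLOR_RGB2BGR)[180:300,240:400]; cv2.imwrite("pics/z7.png",cv2.resize(a,(800,600),interpolation=cv2.INTER_CUBIC))
E
```

```text
[ 508.47742546 -321.78745535  186.39333869] [ 1.79998847e+02 -4.46154970e-03  9.85925709e+01] 17.5167 40.00315580123794
```

View pics/z7.png

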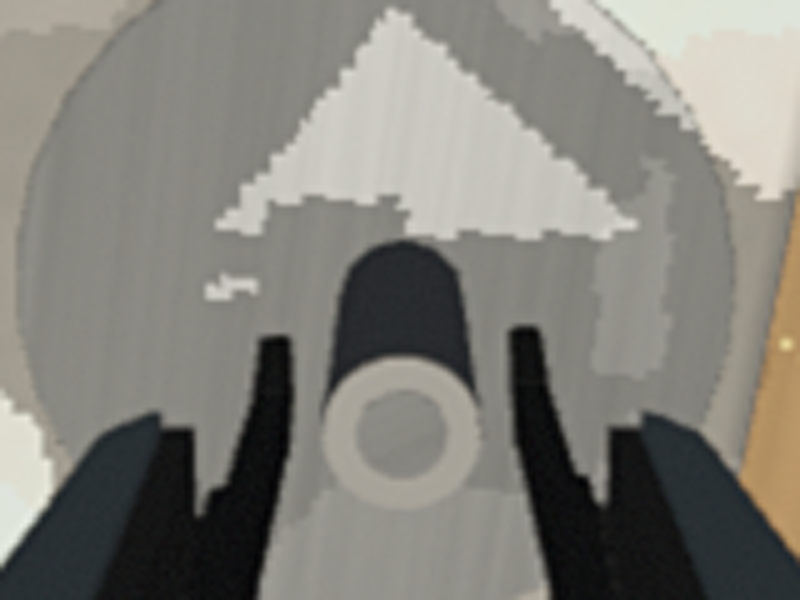

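The cell stands free on the pan with both jaws clear of it. The jaw tips are at the same pixels as in w2, so the tongs have not shifted in the grip. I lift, and check the pocket position from w2.

Emit:
step_arm(plan=[0, 0, -0.3, 0, 0, 0, 0, 0, -0.6, 0, 0, 0, 0, 0, -1, 0, 0, 0, 0, 0, -1.5, 0, 0, 0, 0, 0, -1.5, 0, 0, 0])

```text
time_s: 17.93
ee_pos: [508.5, -321.8, 236.8]
ee_rot: [180.0, 0.0, 98.6]
force: [1.1, -0.5, -0.7]
gripper_width: 39.9
gripper_force: 3.8
```

Emit:
step_arm(plan=[0, 0, -1.5, 0, 0, 0, 0, 0, -1.5, 0, 0, 0, 0, 0, -1.5, 0, 0, 0, 0, 0, -0.6, 0, 0, 0, 0, 0, 0, 0, 0, 0])

```text
time_s: 18.35
ee_pos: [509.2, -322.3, 289.1]
ee_rot: [179.8, 0.2, 98.6]
force: [0.4, -0.8, 0.4]
gripper_width: 40.0
gripper_force: 3.8
```

```bash
python3 - <<'E'
from h import *
f=np.load("w2.npy",allow_pickle=True).item()
g=cv2.cvtColor(f["img"],cv2.COLOR_RGB2GRAY).astype(int)
for v in range(206,238): print(v,g[v,284:356:6])
print([list(g[v,280:296]) for v in(222,227)],[list(g[v,344:358]) for v in(222,227)])
f=viewer.grab_frame("side");s=sensors.state();print(s["ee_pos"],s["ee_rot"],s["qpos"],s["time_s"])
for d in viewer.pinpoint("cell",f)[:2]: print(d["location"],d["score"],toz(f,d["location"],48),toz(f,d["location"],48))
for d in viewer.pinpoint("holder",f)[:2]: print(d["location"],d["score"],toz(f,d["location"],0))
E
```

```text
206 [101 101 101 100 102 100 101 101 101 102 103 103]
207 [101 101 101 102 102 101 102 102 102 102 103 103]
208 [101 100 101 101 101 101 103 101 101 103 103 103]
209 [100 101 101 100 102 102 102 102 102 103 102 102]
210 [101 101 102 102 102 103 102 103 103 104 103 103]
211 [101 102 102 102  99 100 102  99 100 100 101  97]
212 [101  95  96  96  83  84  91  82  78  84  85  71]
213 [100  64  77  77  77  78  80  79  80  85  85  61]
214 [101  60  95  96  96 103 100 103 102 103 103  47]
215 [101  54 101 102 101 103 102 102 103 102 103  46]
216 [101  54 101 103 102 101 102 102 103 102 103  46]
217 [101  54 102 100 102 102 101 102 102 102 102  47]
218 [101  54 101 103 102 102 103 103 103 103 104  47]
219 [101  54 102 103 104 103 103 103 102 102  99  48]
220 [100  56  97  97  98  97  97  88  87  88  78  55]
221 [101  56  68  59  57  58  61  58  57  58  57  55]
222 [101  56  58  57  57  56  56  57  57  56  58  55]
223 [100  55  59  58  57  57  58  58  58  58  58  54]
224 [100  54  58  59  59  59  58  58  58  59  57  55]
225 [101  56  59  59  58  59  59  58  58  58  59  54]
226 [101  55  58  60
[... 1229 characters left out ...]
64(104), np.int64(102), np.int64(101), np.int64(103), np.int64(103)], [np.int64(58), np.int64(58), np.int64(59), np.int64(58), np.int64(57), np.int64(57), np.int64(56), np.int64(69), np.int64(95), np.int64(104), np.int64(103), np.int64(103), np.int64(103), np.int64(102)]]
[ 508.72814325 -321.93370215  287.50415068] [1.79905011e+02 8.04372237e-02 9.85950210e+01] [-3.34230430e+01  1.90720112e+01  7.99739204e+01  3.87238870e-03
  8.08296560e+01 -4.20187436e+01] 18.4
[315.7, 173.9] 0.74 [ 507.0333473  -316.45364376   48.        ] [ 507.0333473  -316.45364376   48.        ]
[272.7, 264.5] 0.74 [579.23829849 -12.52213208   0.        ]
[241.3, 200.0] 0.36 [ 700.07277566 -252.03665945    0.        ]
```

```bash
python3 - <<'E'
from h import *
f=np.load("w2.npy",allow_pickle=True).item()
p=np.array([573.24,-2.26,256.5]);Rt=R.from_euler('xyz',[-179.94,.14,20.61],degrees=True).as_matrix()
for u in((319.6,221.6),(319.6,212),(319.6,231.1),(288,221.6),(351.3,221.6)): print((Rt.T@(toz(f,u,60)-p)).round(1), toz(f,u,60).round(1))
# plan to holder hover: world (574.2,-2.3,300) from here
q=np.array([508.6,-321.9,288]);y=np.radians(98.6);x_=[np.cos(y),np.sin(y)];y_=[np.sin(y),-np.cos(y)]
d=np.array([574.2,-2.3])-q[:2];print(d@x_,d@y_)
E
```

```text
[ 5.000e-01 -1.000e-01  1.965e+02] [573.2  -1.9  60. ]
[ 1.010e+01 -1.000e-01  1.965e+02] [582.1   1.4  60. ]
[-9.100e+00 -1.000e-01  1.965e+02] [564.2  -5.3  60. ]
[  0.5 -31.2 196.5] [562.2  27.2  60. ]
[  0.5  31.1 196.5] [584.2 -31.1  60. ]
306.1970208527157 112.65391436129315
```

Emit:
step_arm(plan=[0.8, 0.3, 0, 0, 0, 0, 1.8, 0.7, 0, 0, 0, 0, 2.5, 0.95, 0, 0, 0, 0, 3, 1.13, 0, 0, 0, 0, 3, 1.13, 0, 0, 0, 0])

```text
time_s: 18.92
ee_pos: [533.2, -204.1, 285.4]
ee_rot: [-179.9, -0.1, 98.5]
force: [0.7, 0.3, -0.7]
gripper_width: 40.0
gripper_force: 3.8
```

Emit:
step_arm(plan=[3, 1.13, 0, 0, 0, 0, 3, 1.13, 0, 0, 0, 0, 3, 1.13, 0, 0, 0, 0, 3, 1.13, 0, 0, 0, 0, 2.6, 1, 0, 0, 0, 0])

```text
time_s: 19.33
ee_pos: [565.9, -50.4, 285.6]
ee_rot: [-179.9, -0.1, 98.6]
force: [-0.1, 0.9, -0.8]
gripper_width: 40.0
gripper_force: 3.8
```

Emit:
step_arm(plan=[2.2, 0.8, 0, 0, 0, 0, 1.5, 0.55, 0, 0, 0, 0, 0.8, 0.3, 0, 0, 0, 0, 0.5, 0.17, 0, 0, 0, 0, 0, 0, 0, 0, 0, 0.073])

```text
time_s: 19.75
ee_pos: [576.6, -0.1, 285.9]
ee_rot: [-179.9, -0.0, 94.4]
force: [-0.5, -0.1, -0.7]
gripper_width: 40.4
gripper_force: 3.8
```

Emit:
step_arm(plan=[0, 0, 0, 0, 0, 0.12, 0, 0, 0, 0, 0, 0.12, 0, 0, 0, 0, 0, 0.12, 0, 0, 0, 0, 0, 0.12, 0, 0, 0, 0, 0, 0.12])

```text
time_s: 20.17
ee_pos: [576.4, -1.8, 286.1]
ee_rot: [-180.0, 0.0, 59.6]
force: [-0.0, -0.5, -1.4]
gripper_width: 40.1
gripper_force: 3.8
```

Emit:
step_arm(plan=[0, 0, 0, 0, 0, 0.12, 0, 0, 0, 0, 0, 0.12, 0, 0, 0, 0, 0, 0.12, 0, 0, 0, 0, 0, 0.12, 0, 0, 0, 0, 0, 0.12])

```text
time_s: 20.58
ee_pos: [576.5, -1.9, 286.1]
ee_rot: [180.0, 0.1, 25.2]
force: [-1.1, 0.6, -1.5]
gripper_width: 40.1
gripper_force: 3.8
```

Emit:
step_arm(plan=[0, 0, 0, 0, 0, 0.09, 0, 0, 0, 0, 0, 0.03, 0, 0, 0, 0, 0, 0, 0, 0, 0, 0, 0, 0])

```text
time_s: 20.92
ee_pos: [576.6, -1.6, 286.2]
ee_rot: [180.0, 0.0, 18.8]
force: [-1.2, 0.4, -0.4]
gripper_width: 40.0
gripper_force: 3.8
```

Emit:
step_arm(plan=[0, 0, 1, 0, 0, 0, 0, 0, 2.2, 0, 0, 0, 0, 0, 2.5, 0, 0, 0, 0, 0, 2.2, 0, 0, 0, 0, 0, 1.5, 0, 0, 0])

```text
time_s: 21.33
ee_pos: [575.3, -1.1, 189.4]
ee_rot: [-179.9, 0.2, 18.8]
force: [1.0, 0.1, -0.5]
gripper_width: 40.1
gripper_force: 3.8
```

Emit:
step_arm(plan=[0, 0, 0.6, 0, 0, 0, 0, 0, 0.4, 0, 0, 0, 0, 0, 0, 0, 0, 0, 0, 0, 0, 0, 0, 0])

```text
time_s: 21.67
ee_pos: [577.4, -1.0, 183.2]
ee_rot: [180.0, -0.1, 18.8]
force: [-0.1, -0.7, -0.7]
gripper_width: 40.0
gripper_force: 3.8
```

```bash
python3 - <<'E'
from h import *
f=viewer.grab_frame("wrist");np.save("w8.npy",f,allow_pickle=True)
s=sensors.state();print(s["ee_pos"],s["ee_rot"],s["time_s"])
g=cv2.cvtColor(f["img"],cv2.COLOR_RGB2GRAY).astype(int)
print('    ',' '.join(f"{x:3d}" for x in range(268,376,3)))
for v in range(212,266): print(v,' '.join(f"{x:3d}" for x in g[v,268:376:3]))
E
```

```text
[577.52178185  -1.03111365 183.50814413] [ 1.79955624e+02 -1.21669523e-01  1.87858732e+01] 21.7167
     268 271 274 277 280 283 286 289 292 295 298 301 304 307 310 313 316 319 322 325 328 331 334 337 340 343 346 349 352 355 358 361 364 367 370 373
212 104 104 103 104 105 105 115 120 120 119 120 121 121 120 120 121 121 121 121 121 121 121 122 121 121 121 107 106 106 107 107 108 107 106 106 107
213 104 104 104 105 104 105 113 120 120 118 120 117 121 121 117 122 121 121 121 119 120 121 119 122 118 122 106 106 106 106 106 107 107 107 108 109
214 103 104 104 105 104 104 106 117 120 113 120 111 118 121 106 118 121 118 121 111 118 121 114 121 107 118 106 106 107 106 107 107 106 107 107 114
215 104 104 104 104 105 105 104 104 117 105 113 109 105 118 104 106 118 105 118 110 106 119 105 114 105 107 106 107 106 106 107 107 106 106 107 107
216 104 105 105 104 105 105 105 104 104 105 105 105 105 105 104 105 106 105 105 110 105 106 105 106 106 106 106 105 107 107 108 106 107 107 108 107
217 104 104 104 104 104 105 105 105 104 105 104 105 105 105 105 106 105 105 105 107 106 105 106 106 105 106 106 
[... 6439 characters left out ...]
  15  55 105 104 104 105 105 105 105 105 102 143 113 168 125 154  23  17   9 141 126 166 124 167 164 115 167
262  98  69 104 117 152 166 167 113  16  15  56 105 104 104 104 105 105 104 105 102 167 142 167 166 156  31  14   8 155 165 165 166 167 153 122 163
263  58  45 112 154 154 165 166  88  13  14  61 106 105 104 105 104 105 105 104 106 167 164 164 165 167  31  13  11 155 165 164 166 167 153  50 119
264  42  52 131 147 166 164 167  47  15  15  73 105 103 104 104 104 105 105 104 106 165 165 164 164 167  31  14  14 144 164 163 160 161 148  39  50
265  45  46  97  97 166 164 168  29  18  12  74 104 105 103 104 104 105 106 104 120 165 164 163 164 166  34  16  15 116 164 164 129  98 100  44  40
```

```bash
python3 - <<'E'
from h import *
f=np.load("w8.npy",allow_pickle=True).item()
p=np.array([577.52,-1.03,183.51]);Rt=R.from_euler('xyz',[179.956,-.122,18.786],degrees=True).as_matrix()
for u,z in(((319.2,245.5),60),((319.2,234.2),60),((319.2,256.8),60),((279.3,247),60),((359.2,244.5),60),((294.8,246.7),83.4),((345,244.7),83.4)): print((Rt.T@(toz(f,u,z)-p)).round(1))
E
```

```text
[ -4.6  -0.7 123.5]
[  4.6  -0.7 123.5]
[-13.9  -0.7 123.5]
[ -5.8 -32.4 123.5]
[ -3.7  30.9 123.5]
[  1.  -18.4 100.1]
[  2.5  18.1 100.1]
```

Emit:
step_arm(plan=[-0.12, -0.05, 0.3, 0, 0, 0, 0, 0, 0.6, 0, 0, 0, 0, 0, 0.8, 0, 0, 0, 0, 0, 0.8, 0, 0, 0, 0, 0, 0.8, 0, 0, 0])

```text
time_s: 22.13
ee_pos: [575.2, -0.9, 148.4]
ee_rot: [-180.0, 0.0, 18.8]
force: [-0.3, 0.3, -0.3]
gripper_width: 39.9
gripper_force: 3.8
```

Emit:
step_arm(plan=[0, 0, 0.8, 0, 0, 0, 0, 0, 0.8, 0, 0, 0, 0, 0, 0.8, 0, 0, 0, 0, 0, 0.6, 0, 0, 0, 0, 0, 0.3, 0, 0, 0])

```text
time_s: 22.55
ee_pos: [575.0, -0.9, 115.2]
ee_rot: [-180.0, 0.1, 18.8]
force: [0.4, 0.1, -1.1]
gripper_width: 40.2
gripper_force: 3.8
```

Emit:
step_arm(plan=[0, 0, 0.2, 0, 0, 0, 0, 0, 0.1, 0, 0, 0, 0, 0, 0, 0, 0, 0])

```text
time_s: 22.8
ee_pos: [575.7, -0.9, 113.5]
ee_rot: [180.0, -0.0, 18.8]
force: [-0.8, -0.3, -0.3]
gripper_width: 39.8
gripper_force: 3.8
```

Free and in the pocket. I go the last few mm down, checking force.

Emit:
step_arm(plan=[0, 0, 0.1, 0, 0, 0, 0, 0, 0.1, 0, 0, 0, 0, 0, 0.1, 0, 0, 0, 0, 0, 0, 0, 0, 0])

```text
time_s: 23.13
ee_pos: [575.5, -0.9, 110.4]
ee_rot: [-180.0, -0.0, 18.8]
force: [-0.3, 0.5, -0.8]
gripper_width: 39.6
gripper_force: 3.8
```

Emit:
step_arm(plan=[0, 0, 0.07, 0, 0, 0, 0, 0, 0.05, 0, 0, 0, 0, 0, 0, 0, 0, 0])

```text
time_s: 23.38
ee_pos: [575.5, -0.9, 109.2]
ee_rot: [-180.0, 0.0, 18.8]
force: [-0.6, 0.1, -1.0]
gripper_width: 40.0
gripper_force: 3.8
```

Emit:
step_arm(plan=[0, 0, 0.05, 0, 0, 0, 0, 0, 0, 0, 0, 0])

```text
time_s: 23.55
ee_pos: [575.5, -0.9, 108.7]
ee_rot: [180.0, -0.0, 18.8]
force: [-0.5, 0.4, -0.4]
gripper_width: 40.2
gripper_force: 3.8
```

Emit:
step_arm(plan=[0, 0, 0.05, 0, 0, 0, 0, 0, 0, 0, 0, 0])

```text
time_s: 23.72
ee_pos: [575.6, -0.9, 108.3]
ee_rot: [180.0, -0.0, 18.8]
force: [0.5, 0.4, -0.4]
gripper_width: 40.1
gripper_force: 3.8
```

Emit:
step_arm(plan=[0, 0, 0.05, 0, 0, 0, 0, 0, 0, 0, 0, 0])

```text
time_s: 23.88
ee_pos: [575.9, -0.8, 108.2]
ee_rot: [180.0, -0.1, 18.8]
force: [-0.1, 0.1, 1.7]
gripper_width: 39.9
gripper_force: 3.8
```

Contact with the pocket floor, so I open and withdraw upward.

Emit:
step_arm(plan=[0, 0, 0, 0, 0, 0, 0, 0, 0, 0, 0, 0], hand=4.3)

```text
time_s: 24.05
ee_pos: [575.7, -0.7, 108.1]
ee_rot: [-180.0, -0.0, 18.8]
force: [-0.1, 0.5, 2.3]
gripper_width: 43.0
gripper_force: 1.6
```

Emit:
step_arm(plan=[0, 0, 0, 0, 0, 0, 0, 0, 0, 0, 0, 0, 0, 0, 0, 0, 0, 0, 0, 0, 0, 0, 0, 0, 0, 0, 0, 0, 0, 0], hand=8.5)

```text
time_s: 24.47
ee_pos: [575.4, -1.0, 107.6]
ee_rot: [-180.0, 0.0, 18.8]
force: [-0.3, 0.2, -0.0]
gripper_width: 73.5
gripper_force: 0.0
```

Emit:
step_arm(plan=[0, 0, -0.5, 0, 0, 0, 0, 0, -1.5, 0, 0, 0, 0, 0, -2.5, 0, 0, 0, 0, 0, -3, 0, 0, 0, 0, 0, -3, 0, 0, 0])

```text
time_s: 24.88
ee_pos: [575.1, -0.9, 213.9]
ee_rot: [-180.0, 0.1, 18.8]
force: [0.7, 0.2, -0.1]
gripper_width: 85.2
gripper_force: 0.0
```

Emit:
step_arm(plan=[0, 0, -2.5, 0, 0, 0, 0, 0, -1.5, 0, 0, 0, 0, 0, -0.5, 0, 0, 0, 0, 0, 0, 0, 0, 0, 0, 0, 0, 0, 0, 0])

```text
time_s: 25.3
ee_pos: [575.0, -0.9, 257.0]
ee_rot: [-180.0, 0.1, 18.8]
force: [0.6, 0.5, 1.2]
gripper_width: 84.7
gripper_force: 0.0
```

```bash
python3 - <<'E'
from h import *
s=sensors.state();print(s["ee_pos"],s["force"],s["time_s"],s["gripper_width"])
F={c:viewer.grab_frame(c) for c in("scene","side","wrist")}
for n,z in(("cell",48),("tongs_rest",113),("tongs",8),("stopper_a",112),("mug",0),("camera",0),("can",0)):
    for c in F:
        for d in viewer.pinpoint(n,F[c])[:2]:
            if d["score"]>.4: print(n,c,np.round(d["location"]),round(d["score"],2),np.round(toz(F[c],d["location"],z))[:2])
for c,p in(("scene",[508,-323,118]),("side",[508,-323,118])): print(c,proj(F[c],p),proj(F[c],[508,-323,48]),viewer.boxes_of("cell",F[c])[:1])
g=cv2.cvtColor(F["side"]["img"],cv2.COLOR_RGB2GRAY); u=proj(F["side"],[508,-323,83]).astype(int)
for v in range(u[1]-30,u[1]+26,3): print(v,g[v,u[0]-15:u[0]+16:2].tolist())
E
```

```text
[575.01661796  -0.88742255 257.01180885] [0.61150674 0.4924916  1.18107196] 25.3 84.71108916308245
cell scene [246. 194.] 0.6 [ 511. -330.]
cell scene [418. 372.] 0.42 [507. 330.]
cell side [315. 168.] 0.78 [ 511. -344.]
cell wrist [ 32. 189.] 0.65 [510. 280.]
tongs_rest scene [293. 265.] 0.85 [578.   1.]
tongs_rest scene [413. 374.] 0.64 [549. 344.]
tongs_rest side [271. 229.] 0.65 [575.  -7.]
tongs_rest wrist [315. 235.] 0.74 [572.   3.]
tongs scene [298. 290.] 0.9 [567.  -3.]
tongs side [277. 265.] 0.94 [567.  -4.]
stopper_a scene [441. 360.] 0.93 [487. 356.]
stopper_a scene [402. 332.] 0.75 [503. 268.]
stopper_a side [287. 327.] 0.72 [504. 263.]
stopper_a side [290. 371.] 0.65 [487. 355.]
mug scene [202. 256.] 0.95 [ 699. -246.]
mug side [242. 202.] 0.73 [ 697. -242.]
mug wrist [563. 172.] 0.59 [ 701. -241.]
camera scene [338. 425.] 0.61 [687. 303.]
camera side [192. 374.] 0.93 [686. 299.]
camera wrist [72. 10.] 0.59 [686. 298.]
can scene [370. 276.] 0.62 [401.  63.]
can side [349. 295.] 0.9 [400.  70.]
scene [244.82273624 175.08245059] [248.4615807  195.12823837] []
side [315.07
[... 962 characters left out ...]
43, 54, 46, 48, 50, 141, 141, 140, 141, 148, 151]
164 [159, 138, 135, 137, 138, 140, 56, 47, 48, 47, 140, 141, 141, 139, 144, 143]
167 [139, 138, 136, 138, 139, 139, 65, 49, 49, 51, 135, 143, 139, 140, 140, 143]
170 [137, 137, 139, 137, 125, 88, 52, 46, 49, 48, 120, 144, 138, 138, 142, 144]
173 [139, 138, 135, 139, 140, 139, 126, 77, 71, 88, 136, 141, 141, 139, 142, 144]
176 [139, 137, 137, 139, 139, 142, 141, 140, 143, 142, 145, 142, 138, 140, 143, 142]
179 [137, 140, 138, 142, 142, 140, 141, 143, 143, 141, 143, 140, 138, 140, 143, 141]
182 [83, 95, 126, 141, 142, 141, 140, 142, 141, 141, 143, 141, 140, 143, 139, 125]
185 [167, 153, 111, 83, 79, 79, 84, 99, 105, 98, 95, 83, 82, 82, 99, 123]
```

The cell stands upright at rows 149–173, as predicted. The tongs are back in the holder, and nothing else has moved.

```bash
python3 -c "
from workcell import env
print(env.job_done())"
```

```text
the job is handed in; nothing more can be done
None
```

The cell stands upright on the scale pan and the tongs are back in their holder; the stoppers, mug, camera and can are where they were, and I handed the job in at about 26 s on the robot's clock, with no verdict returned.

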